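# Refit the keyed lid of a suction jar

### The arm

A 6-joint arm with a two-finger parallel gripper is mounted at the origin on the work surface. World frame = base frame: x ahead of the robot, y to its left, z up, the work surface at z = 0. Lengths are in m, angles in degrees, forces in N, time in s.
With the tool pointing down it reaches from about 0.3 to 0.825 m from the base axis. Payload 5.4 kg.
Tool frame: the origin (TCP) lies on the centre line of the jaws, within the pads' length; the fingertips stand 19 mm ahead of it and the grasp point (between the pads) is the TCP; z points along the fingers, y is the line along which they close (so a half turn about z gives the same grasp; the last joint's range is limited). The gripper opens to 92 mm and grips with 3 to 60 N. Pads are 20 mm wide; open, the fingers measure 128 mm over their backs; the gripper's body (75 mm by 189 mm) begins 69 mm behind the grasp point.
Start: joints at [-88.585, 9.076, 91.501, -0, 79.423, -12.038], TCP at [0.134, -0.559, 0.201] pointing down, gripper open.
Joint ranges: [-166.64, 166.64], [-54.1, 131.32], [10.49, 154.53], [-73.88, 253.88], [9.74, 151.15], [-171.62, 171.62]. Speed limits (degrees/s): [147.25, 147.25, 180, 180, 180, 180].

### API

Orientations are given as [roll, pitch, yaw] about the fixed x, y, z axes, in that order (R = Rz(yaw) Ry(pitch) Rx(roll)).
In Python, from rig import state, get_image, job_done gives the robot as it stands.
- The arm moves only by the tool drive_tool, never from a script. Its argument "moves" is a list of rows, each a list of 7 numbers: the shift along the tool's x, y, z in m, then the turn, a rotation vector about the tool's x, y, z in rad, then the finger opening in m, from 0 to 0.0919. In form: [[tx, ty, tz, wx, wy, wz, jaw], ...]. A call has 1 to 5 rows; each row is the pose to reach, as a shift and turn from the pose commanded when the call began, along the tool's axes at that moment; what a row does not reach only later rows make up. A row lasts 1/10 s, in which the tool goes at most 50 mm and 8.59 degrees, less where a joint would pass 70% of its speed; a pose out of reach is approached as far as the arm can. A call with a gripper value outside its range is refused whole. The fingers move at their own pace and stop on an object; "force" is the grip in N (left out, the last holds). Time passes only in rows, so rows that repeat a pose let the fingers close. It gives the time, the measured TCP pose, the force, the opening and the grip force at its end, in the units of the state.
- state(): the state, without advancing time (a new reading comes with each control period).
- get_image(name): name is "scene" or "top" or "wrist"; returns a dict with "color" (400x640x3 uint8, red, green, blue), "z_map" (400x640 float32, m along the optical axis (not along the pixel's ray), 0 where there is no reading), "intrinsics" (3x3 intrinsics, pixels), "T" (4x4, takes a point from camera to world coordinates); the wrist camera has in their place "hand_eye" (4x4, takes a point from camera to tool coordinates, whose origin is the TCP and whose axes are the flange's). Camera axes: x right, y down, z forward; pixel columns grow to the right and rows downward; lengths in m; the calibration is good to about 2 mm. A picture is of the moment at which its call begins: read the wrist's pose just before it.
- job_done(): hands the job in; it is judged then, once.
The state is a dict: "time_s": time; "q": joint angles; "qvel": joint speeds; "effort": joint torques, N m; "position": TCP position; "ee_rot": TCP orientation; "wrist_force": force on the tool from outside, world axes, zero at the start; "torque": the same for the moment, N m; "width": finger opening in m; "finger_force": force on a finger pad.
Only numpy, scipy, OpenCV 4.12 (cv2) and the standard library are available. Lean on these libraries where they do the work, as an engineer would, in place of code of your own. Each camera call takes 0.05 s, during which the arm holds its last target. There are 200 camera calls.

### The job

Take the clean lid from the steel tray and close the open suction jar in the stand with it: its orange key belongs in the notch in the jar's rim, so turn the lid on the rim until you feel the key drop in, and press it down until it clicks fully home. Let go of it there, do not drop it, and leave everything else where it stands.

Things in the scene. Friction and masses are not known exactly. Their poses are not given: they have to be found in the camera images.
- lid_center (a point): The loose white lid (about 0.28 kg), lying level, plug down, in the tray. Point on its axis, 34 mm above the flat underside of its plug, 34 mm below the top of its grip. z: up the axis; x: from the axis to the orange key. The plug is 92 mm across and 24 mm deep; above it the round flange, 120 mm across, 8 mm thick, its underside 10 mm below this point.
- lid: The same lid, its origin on the axis at the underside of the plug; axes as lid_center. On the flange, across the middle, stands an upright bar grip: 64 mm long (along y), 16 mm thick (x), from 32 to 68 mm above this origin. Two hose stubs stand on the flange at x -28, y +40 and -40 mm, 22 mm across at the foot, up to 62 mm above this origin.
- lid_key (a point): Lower end of the lid's orange key, 57 mm out from the lid's axis along the lid's x, 12 mm below the flange; axes as lid_center. The key is a block under the flange's edge, 12 mm wide, 45 to 64 mm out; the tab seen from above is its outer end.
- stand_mouth (a point): Centre of the open jar's mouth, level with its flat rim, 160 mm above the table; z up, x towards the stand's black clamp knob. The rim is a white ring, 97 mm inside, 114 mm outside, with one notch 17 mm wide and 13 mm deep right through it. The notch lies within 0.7 rad (40 degrees) either side of this x axis, but exactly where is not tracked: look or feel for it with the key.
- stand: Fixed steel stand, base 150 x 150 x 10 mm, in which the clear jar (150 mm high) is clamped and cannot move. Origin under its centre, x to the clamp knob. With the key on the rim the level lid rides 12 mm high. In the notch it falls 4 to 5 mm freely onto three spring ball catches; pressing with 5 to 12 N pushes it past them and it clicks home: flange on the rim, lid_center 10 mm above stand_mouth.
- jar_done: Bystander: a second jar of the same kind, already closed, loose on the table, 194 mm high. Origin: centre of its underside.
- bottle_a: Bystander: white bottle with a blue label, 68 mm across, 190 mm high. Origin: centre of its underside.
- bottle_b: Bystander: amber bottle, 60 mm across, 160 mm high. Origin: centre of its underside.
- kidney: Bystander: steel kidney dish, 190 x 90 x 35 mm. Origin: centre of its underside.
- filter: Bystander: blue disc filter, 72 mm across, 46 mm high with its stub. Origin: centre of its underside.
- forceps: Bystander: steel forceps, 150 mm long, lying in the tray beside the lid, along their y. Origin: centre of their underside.
- cup: Bystander: steel cup, 52 mm across, 40 mm high, in the tray. Origin: centre of its underside.
- tray: Steel tray, fixed, 300 x 240 mm, floor 3 mm thick, rim 18 mm high, holding the lid, the forceps and the cup. Origin: centre of its underside; x along its length.
Mind the look-alikes: they are no part of the job. Leave any green look-alike of the stand alone.

How it is judged:
By the outcome, as a careful person would: the job done as asked, in the order asked, and still so for the second after the job is handed in, with the robot touching nothing.
It also fails if it takes over 64 s, if anything falls off the work surface, if the arm or the gripper's body presses on something with over 40 N, if the wrist force passes 120 N, or if a joint passes its speed limit or range.

## Working session

There is one attempt and no reset: what is moved stays moved. The work goes in short steps, Python scripts to look and compute and a tool call to move; the robot and the scene stay as the last step left them, time stands still between calls to the robot, and variables do not carry over. Pictures are saved under pics/ and viewed, at most 10 in all, crops included, and the job is handed in when it is done.

Besides the shell and the picture viewer there is one more tool, called after "Request:" as a command line: name --pt "numbers of a row" for each row, then --argument value for the rest. drive_tool: Moves the arm, as the interface text tells. Its arguments: {"type":"object","properties":{"moves":{"type":"array","items":{"type":"array","items":{"type":"number"}}},"force":{"type":"number"}},"required":["moves"]}

```bash
mkdir -p pics; ls
cat > h.py <<'E'
import numpy as np,cv2,sys
from rig import state,get_image,job_done
from scipy.spatial.transform import Rotation as R
def grab(n):
    s=state(); d=get_image(n)
    if n=="wrist":
        T=np.eye(4);T[:3,:3]=R.from_euler('xyz',s["ee_rot"],degrees=True).as_matrix();T[:3,3]=s["position"]
        d["T"]=T@d["hand_eye"]
    return d
def save(d,f): cv2.imwrite(f,d["color"][:,:,::-1])
def world(d):
    K=d["intrinsics"];v,u=np.mgrid[:400,:640];z=d["z_map"]
    p=np.stack([(u-K[0,2])/K[0,0]*z,(v-K[1,2])/K[1,1]*z,z],-1)
    return p@d["T"][:3,:3].T+d["T"][:3,3]
def ray(d,u,v,h):
    K=d["intrinsics"];r=d["T"][:3,:3]@np.array([(u-K[0,2])/K[0,0],(v-K[1,2])/K[1,1],1]);o=d["T"][:3,3]
    return o+r*(h-o[2])/r[2]
E
python3 - <<'E'
from h import *
print(state())
a=grab("top");b=grab("scene")
save(a,"pics/top.png");save(b,"pics/scene.png")
np.savez("top.npz",**a);np.savez("scene.npz",**b)
print(a["T"],a["intrinsics"])
E
```

```text
pics
{'time_s': 0.0, 'q': array([-8.85858236e+01,  9.11145260e+00,  9.15720773e+01, -1.01043797e-03,
        7.94225923e+01, -1.20386353e+01]), 'qvel': array([ 0.08866876, -0.05603186, -0.00590385, -0.0717594 ,  0.09358667,
       -0.07005697]), 'effort': array([ 6.41427378e-04, -3.85570407e+01, -3.22111416e+01,  7.02887611e-02,
        3.78956390e-02, -1.47320325e-04]), 'position': array([ 0.13372005, -0.55856597,  0.19973153]), 'ee_rot': array([-1.79896005e+02, -2.11629490e-02,  1.34529788e+01]), 'wrist_force': array([ 0.25632629,  0.53859175, -0.34254254]), 'torque': array([-0.00038886,  0.03557536, -0.05189656]), 'finger_force': 0.0, 'width': 0.09199461907871417}
[[ 0.00839323 -0.99003609  0.1405635   0.35253273]
 [-0.99995069 -0.00756357  0.00643556 -0.00748813]
 [-0.00530828 -0.14061058 -0.99005075  1.27374475]
 [ 0.          0.          0.          1.        ]] [[394.89323922   0.         320.77192905]
 [  0.         394.89323922 200.10697256]
 [  0.           0.           1.        ]]
```

View pics/top.png

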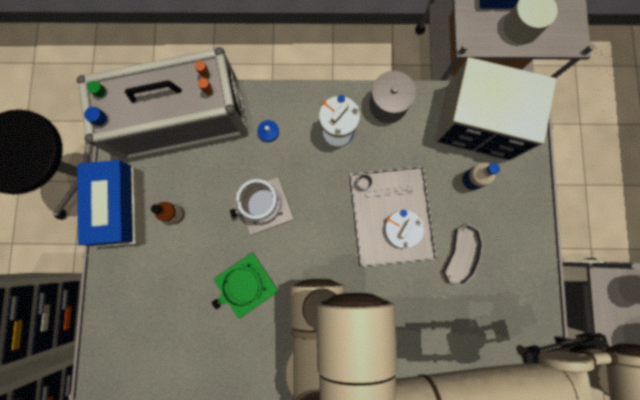

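View pics/scene.png

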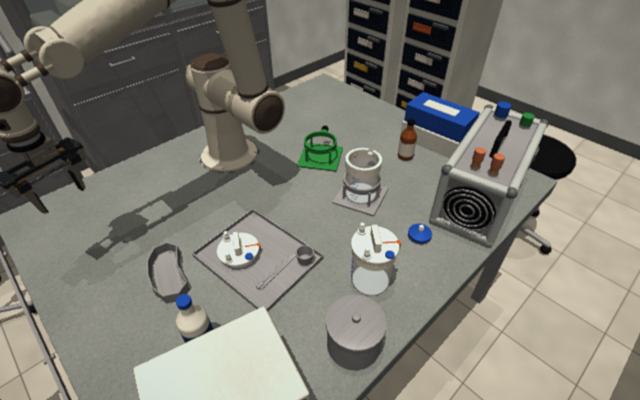

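The lid is at about (404,229) in the top view, with its orange key to the left near (392,220). The jar mouth is at (258,200) and its knob at (236,213), so the stand's x axis points left. The green stand at (243,285) is the decoy.

```bash
cat > m.py <<'E'
from h import *
d=dict(np.load("top.npz"));W=world(d);c=d["color"].astype(int);hsv=cv2.cvtColor(d["color"],cv2.COLOR_RGB2HSV)
v,u=np.mgrid[:400,:640]
box=(u>380)&(u<430)&(v>203)&(v<255)
fl=box&(hsv[...,1]<40)&(hsv[...,2]>150)&(W[...,2]>.02)
print("lid z pct",np.percentile(W[...,2][fl],[5,25,50,75,95]))
n,l,st,ce=cv2.connectedComponentsWithStats(fl.astype(np.uint8));
cs,_=cv2.findContours(fl.astype(np.uint8),cv2.RETR_EXTERNAL,cv2.CHAIN_APPROX_NONE)
(x,y),r=cv2.minEnclosingCircle(max(cs,key=cv2.contourArea));print(x,y,r,"lid",ray(d,x,y,.035))
o=box&(hsv[...,0]>3)&(hsv[...,0]<20)&(hsv[...,1]>120)
print("orange",u[o].mean(),v[o].mean(),o.sum(),ray(d,u[o].mean(),v[o].mean(),.035))
ring=(u>225)&(u<290)&(v>170)&(v<230)&(abs(W[...,2]-.16)<.012)
p=W[ring];print("ring",ring.sum(),p.mean(0))
A=np.c_[2*p[:,:2],np.ones(len(p))];s=np.linalg.lstsq(A,(p[:,:2]**2).sum(1),rcond=None)[0];print(s[:2],np.sqrt(s[2]+s[:2]@s[:2]))
k=(u>225)&(u<245)&(v>203)&(v<225)&(hsv[...,2]<60)
print("knob",u[k].mean(),v[k].mean(),np.median(W[k],0))
im=d["color"][:,:,::-1]
cv2.imwrite("pics/c1.png",np.hstack([cv2.resize(im[170:240,220:300],(400,350),interpolation=2),cv2.resize(im[195:265,365:445],(400,350),interpolation=2)]))
E
python3 m.py
```

```text
lid z pct [0.03145693 0.03411485 0.03594297 0.03862501 0.07204717]
404.3465576171875 228.87191772460938 19.32912254333496 lid [ 0.43939841 -0.26199128  0.035     ]
orange 387.54545454545456 219.0 11 [ 0.47001094 -0.20988707  0.035     ]
ring 387 [0.51365898 0.18447559 0.15833154]
[0.51252078 0.18519203] 0.05281080764301826
knob 233.29268292682926 213.6829268292683 [0.47743392 0.26678088 0.08089048]
```

View pics/c1.png

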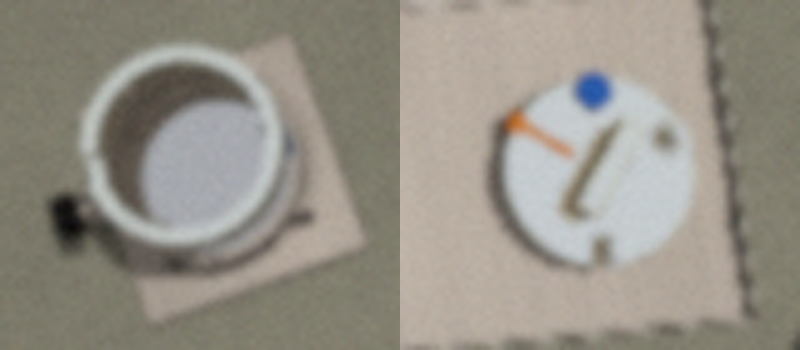

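The left crop shows the rim notch at crop pixel (92,155), which is on the rim's left side. The right crop shows the key at (515,122) and the bar running from (565,210) to (620,125). Key to axis measures 60 mm, as expected, and the lid yaw is about 59.6°. I'll move above the lid now.

Request:
drive_tool --pt "0.037 -0.022 -0.01 0 0 0.08 0.06" --pt "0.073 -0.044 -0.02 0 0 0.16 0.06" --pt "0.11 -0.065 -0.03 0 0 0.24 0.06" --pt "0.146 -0.087 -0.04 0 0 0.31 0.06" --pt "0.183 -0.109 -0.05 0 0 0.38 0.06"

```text
time_s: 0.6
position: [0.2872, -0.4091, 0.2507]
ee_rot: [-180.0, 0.0, -8.5]
wrist_force: [0.7, -0.0, 1.2]
width: 0.0602
finger_force: 0.0
```

```bash
cat >> h.py <<'E'
def togo(x,y,z,yaw):
    s=state();Rm=R.from_euler('xyz',s["ee_rot"],degrees=True)
    t=Rm.inv().apply(np.array([x,y,z])-s["position"])
    w=(Rm.inv()*R.from_euler('xyz',[180,0,yaw],degrees=True)).as_rotvec()
    print("t",round(s["time_s"],2),"pos",s["position"].round(4),"rpy",s["ee_rot"].round(2),"F",s["wrist_force"].round(2),"M",s["torque"].round(3),"w",round(s["width"],4),"ff",s["finger_force"],"q6",s["q"][5].round(1));print("shift",t.round(4),"turn",w.round(4))
E
python3 -c "
from h import *
togo(.4394,-.262,.25,-30.4)
d=dict(np.load('top.npz'))
n=ray(d,238.4,201,.16);print(n,np.degrees(np.arctan2(n[1]-.1852,n[0]-.5125)))"
```

```text
t 0.6 pos [ 0.2872 -0.4091  0.2507] rpy [-1.7997e+02  1.0000e-02 -8.5100e+00] F [ 0.73 -0.    1.18] M [ 0.026 -0.018 -0.038] w 0.0602 ff 0.0 q6 29.7
shift [ 0.1288 -0.168   0.0007] turn [-6.00e-04  3.00e-04  3.82e-01]
[0.50629226 0.23456751 0.16      ] 97.16706868128885
```

Request:
drive_tool --pt "0.026 -0.034 0 0 0 0.08 0.06" --pt "0.052 -0.067 0 0 0 0.16 0.06" --pt "0.077 -0.101 0 0 0 0.24 0.06" --pt "0.103 -0.134 0 0 0 0.31 0.06" --pt "0.129 -0.168 0 0 0 0.382 0.06"

```text
time_s: 1.1
position: [0.4391, -0.2615, 0.2503]
ee_rot: [-180.0, 0.0, -30.4]
wrist_force: [0.4, -1.6, 0.4]
width: 0.0598
finger_force: 0.0
```

```bash
cat > w.py <<'E'
from h import *
togo(.4394,-.262,.25,-30.4)
d=grab("wrist");save(d,"pics/w1.png");np.savez("w1.npz",**d);print(d["hand_eye"].round(3))
W=world(d);hsv=cv2.cvtColor(d["color"],cv2.COLOR_RGB2HSV);v,u=np.mgrid[:400,:640]
near=np.hypot(W[...,0]-.4394,W[...,1]+.262)<.09
o=near&(hsv[...,0]>3)&(hsv[...,0]<20)&(hsv[...,1]>150)
print("orange n",o.sum(),W[o].mean(0) if o.any() else 0)
if o.any(): r=W[o][:,:2]; print(r.min(0),r.max(0)); print(np.median(W[o][:,2]))
f=near&(abs(W[...,2]-.035)<.006)&(hsv[...,1]<60)&(hsv[...,2]>120)
cs,_=cv2.findContours(f.astype(np.uint8),0,cv2.CHAIN_APPROX_NONE);h=cv2.convexHull(max(cs,key=cv2.contourArea))[:,0]
P=np.array([ray(d,a,b,.035)[:2] for a,b in h]).astype(np.float32);c,rad=cv2.minEnclosingCircle(P);print("flange",c,rad,f.sum())
g=near&(W[...,2]>.066)&(W[...,2]<.078)
p=W[g][:,:2].astype(np.float32);print("bar",g.sum(),cv2.minAreaRect(p),np.median(W[g][:,2]))
E
python3 w.py
```

```text
t 1.1 pos [ 0.4391 -0.2615  0.2503] rpy [-1.800e+02  3.000e-02 -3.038e+01] F [ 0.4  -1.55  0.45] M [-0.006 -0.04  -0.003] w 0.0598 ff 0.0 q6 76.0
shift [0.0005 0.0003 0.0003] turn [-0.0001  0.0005  0.0003]
[[ 0.    -0.958 -0.287  0.081]
 [ 1.     0.001 -0.001  0.   ]
 [ 0.002 -0.287  0.958 -0.185]
 [ 0.     0.     0.     1.   ]]
orange n 1758 [ 0.4586235  -0.26850862  0.3434986 ]
[ 0.42089483 -0.3253621 ] [ 0.50894428 -0.19770558]
0.37271587473341605
flange (0.44083622097969055, -0.25984230637550354) 0.06021959334611893 5495
bar 823 ((0.4350481927394867, -0.27004286646842957), (0.04014670103788376, 0.08902744203805923), 59.35458755493164) 0.07132613402628074
```

View pics/w1.png

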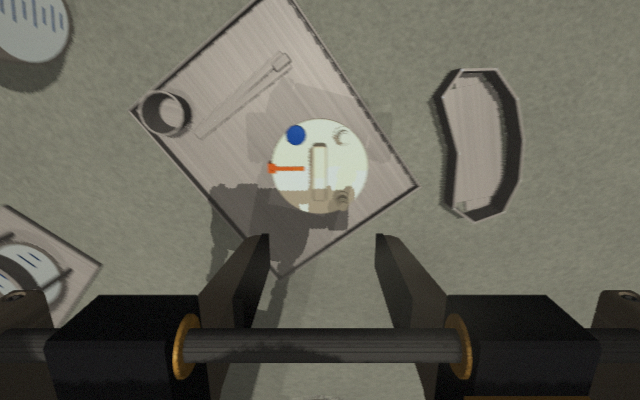

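The wrist view shows the lid at (320,167), with the key tab at (272,168) and the bar at (319,172) upright, so the tool is aligned. I'll refine yaw using the orange only near the lid.

Run:
```python
from h import *
d=dict(np.load("w1.npz"));W=world(d);hsv=cv2.cvtColor(d["color"],cv2.COLOR_RGB2HSV);v,u=np.mgrid[:400,:640]
o=(u>260)&(u<310)&(v>155)&(v<182)&(hsv[...,0]<20)&(hsv[...,1]>150)
P=np.array([ray(d,a,b,.036) for a,b in zip(u[o],v[o])])[:,:2]
vx,vy,x0,y0=cv2.fitLine(P.astype(np.float32),2,0,.01,.01).ravel();print(o.sum(),P.mean(0),np.degrees(np.arctan2(vy,vx)))
c=np.array([.4408,-.2598]);print(np.degrees(np.arctan2(*(P.mean(0)-c)[::-1])))
b=(u>290)&(u<350)&(v>135)&(v<210)&(W[...,2]>.066)&(W[...,2]<.08)
n,l,st,ce=cv2.connectedComponentsWithStats(b.astype(np.uint8));i=1+st[1:,4].argmax();m=l==i
print(st[i],cv2.minAreaRect(W[m][:,:2].astype(np.float32)),np.median(W[m][:,2]))
togo(.4405,-.2605,.057,-30.4)
togo(.4405,-.2605,.057,-30.4)
```

```text
153 [ 0.46537737 -0.21845411] 58.415962
59.27134557340787
[313 146  15  55 784] ((0.4414018988609314, -0.25980812311172485), (0.0159444659948349, 0.06260424107313156), 59.898677825927734) 0.07136724600708366
t 1.15 pos [ 0.4427 -0.2569  0.2503] rpy [-1.7974e+02 -2.0000e-02 -3.0290e+01] F [ 0.93  4.93 -0.78] M [0.278 0.01  0.036] w 0.0601 ff 0.0 q6 76.4
shift [-0.0002  0.0051  0.1933] turn [-0.0046 -0.0003  0.0019]
t 1.15 pos [ 0.4427 -0.2569  0.2503] rpy [-1.7974e+02 -2.0000e-02 -3.0290e+01] F [ 0.93  4.93 -0.78] M [0.278 0.01  0.036] w 0.0601 ff 0.0 q6 76.4
shift [-0.0002  0.0051  0.1933] turn [-0.0046 -0.0003  0.0019]
```

The arm was still ringing after that move. I'll let it settle, then measure again.

Request:
drive_tool --pt "0 0 0 0 0 0 0.06" --pt "0 0 0 0 0 0 0.06" --pt "0 0 0 0 0 0 0.06" --pt "0 0 0 0 0 0 0.06" --pt "0 0 0 0 0 0 0.06"

```text
time_s: 1.65
position: [0.4377, -0.2638, 0.2507]
ee_rot: [180.0, 0.0, -30.3]
wrist_force: [-0.4, 1.0, 0.8]
width: 0.0602
finger_force: 0.0
```

Run:
```python
from h import *
togo(.441,-.260,.057,-30.4)
d=grab("wrist");W=world(d);v,u=np.mgrid[:400,:640]
b=(u>280)&(u<360)&(v>130)&(v<210)&(W[...,2]>.066)&(W[...,2]<.08)
n,l,st,ce=cv2.connectedComponentsWithStats(b.astype(np.uint8));i=1+st[1:,4].argmax();m=l==i
print(st[i],cv2.minAreaRect(W[m][:,:2].astype(np.float32)))
```

```text
t 1.65 pos [ 0.4377 -0.2638  0.2507] rpy [179.99   0.   -30.3 ] F [-0.39  1.04  0.84] M [ 0.027 -0.008  0.004] w 0.0602 ff 0.0 q6 75.7
shift [ 0.0009 -0.005   0.1937] turn [0.0001 0.0001 0.0018]
[311 146  14  55 764] ((0.4415636658668518, -0.25957614183425903), (0.015150899067521095, 0.0627480074763298), 59.80345916748047)
```

Request:
drive_tool --pt "0.001 -0.0055 0.04 0 0 0 0.06" --pt "0.001 -0.0055 0.08 0 0 0 0.06" --pt "0.001 -0.0055 0.11 0 0 0 0.06" --pt "0.001 -0.0055 0.14 0 0 0 0.06" --pt "0.001 -0.0055 0.16 0 0 0 0.06"

```text
time_s: 2.2
position: [0.4408, -0.2582, 0.0884]
ee_rot: [-180.0, 0.2, -30.2]
wrist_force: [0.4, -0.4, 0.1]
width: 0.0598
finger_force: 0.0
```

Request:
drive_tool --pt "0 0 0.01 0 0 0 0.06" --pt "0 0 0.02 0 0 0 0.06" --pt "0 0 0.028 0 0 0 0.06" --pt "0 0 0.033 0 0 0 0.06" --pt "0 0 0.033 0 0 0 0.06"

```text
time_s: 2.7
position: [0.4419, -0.2588, 0.0575]
ee_rot: [-180.0, 0.0, -30.2]
wrist_force: [-0.3, 0.1, 0.5]
width: 0.0597
finger_force: 0.0
```

Request:
drive_tool --pt "0 0 0 0 0 0 0.01" --pt "0 0 0 0 0 0 0.01" --pt "0 0 0 0 0 0 0.01" --pt "0 0 0 0 0 0 0.01" --pt "0 0 0 0 0 0 0.01" --force 40

```text
time_s: 3.2
position: [0.442, -0.2589, 0.0579]
ee_rot: [180.0, -0.0, -30.2]
wrist_force: [0.5, -1.0, 0.4]
width: 0.0221
finger_force: 0.0
```

```bash
python3 -c "
from h import *
togo(.4415,-.2597,.25,-30.2)"
```

```text
t 3.2 pos [ 0.442  -0.2589  0.0579] rpy [ 1.80e+02 -2.00e-02 -3.02e+01] F [ 0.48 -1.    0.39] M [ 0.039  0.019 -0.029] w 0.0221 ff 0.0 q6 76.3
shift [ 0.      0.001  -0.1921] turn [ 0.0001 -0.0003 -0.0001]
```

Request:
drive_tool --pt "0 0 0 0 0 0 0.01" --pt "0 0 0 0 0 0 0.01" --pt "0 0 0 0 0 0 0.01" --pt "0 0 0 0 0 0 0.01"

```text
time_s: 3.6
position: [0.4419, -0.2588, 0.0577]
ee_rot: [-180.0, 0.0, -30.2]
wrist_force: [-0.8, -0.4, -0.2]
width: 0.0098
finger_force: 0.0
```

Request:
drive_tool --pt "0 0 -0.01 0 0 0 0.01" --pt "0 0 -0.03 0 0 0 0.01" --pt "0 0 -0.07 0 0 0 0.01" --pt "0 0 -0.11 0 0 0 0.01" --pt "0 0 -0.15 0 0 0 0.01"

```text
time_s: 4.1
position: [0.4418, -0.2587, 0.21]
ee_rot: [180.0, -0.0, -30.2]
wrist_force: [0.2, -0.5, 0.2]
width: 0.0101
finger_force: 0.0
```

Request:
drive_tool --pt "0 0 -0.03 0 0 0 0.01" --pt "0 0 -0.04 0 0 0 0.01" --pt "0 0 -0.05 0 0 0 0.01" --pt "0 0 -0.05 0 0 0 0.01"

```text
time_s: 4.5
position: [0.442, -0.2589, 0.2578]
ee_rot: [180.0, -0.0, -30.2]
wrist_force: [0.2, -0.2, 0.4]
width: 0.0099
finger_force: 0.0
```

Run:
```python
from h import *
togo(.5125,.1852,.26,7)
d=grab("wrist");save(d,"pics/w2.png");np.savez("w2.npz",**d)
# refine rim from scene + top depth after arm is clear
for n in("top","scene"):
    d=grab(n);W=world(d);p=W[(abs(W[...,2]-.1595)<.004)&(np.hypot(W[...,0]-.5125,W[...,1]-.185)<.063)]
    A=np.c_[2*p[:,:2],np.ones(len(p))];s=np.linalg.lstsq(A,(p[:,:2]**2).sum(1),rcond=None)[0];print(n,len(p),s[:2],np.sqrt(s[2]+s[:2]@s[:2]))
```

```text
t 4.5 pos [ 0.442  -0.2589  0.2578] rpy [ 1.800e+02 -1.000e-02 -3.021e+01] F [ 0.16 -0.15  0.38] M [ 0.031  0.009 -0.009] w 0.0099 ff 0.0 q6 76.3
shift [-0.1625 -0.4192 -0.0022] turn [ 1.000e-04 -2.000e-04 -6.494e-01]
top 319 [0.51288544 0.18562156] 0.05283977570682199
scene 240 [0.51533152 0.1862171 ] 0.052950982030212736
```

View pics/w2.png

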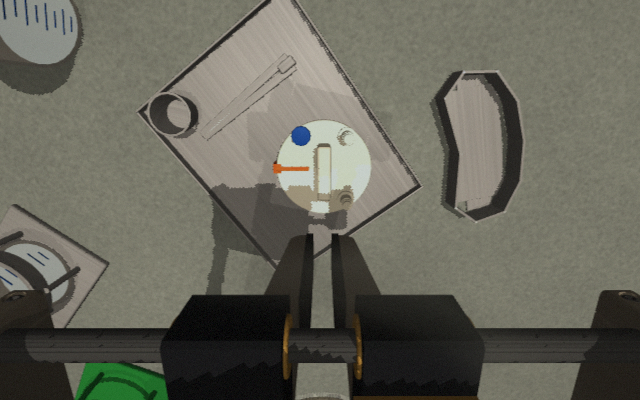

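The jaws closed on nothing, and the lid is still in the tray at (320,167) in the wrist view. I need to see where the fingertips really are relative to the measured TCP.

Run:
```python
from h import *
s=state();print(s["position"],s["ee_rot"],s["q"])
d=dict(np.load("w2.npz"));W=world(d)
for uv in[(308,238),(336,238),(304,260),(340,260),(322,172),(350,150),(280,145),(280,205),(240,30),(320,350)]:print(uv,W[uv[1],uv[0]].round(3),d["z_map"][uv[1],uv[0]].round(3))
for n in("scene","top"):
    d=grab(n);np.savez(n+"2.npz",**d);K=d["intrinsics"]
    im=d["color"][:,:,::-1].copy()
    for p,c in((s["position"],(0,0,255)),(s["position"]+[0,0,-.019],(0,255,0)),([.4415,-.2597,.071],(255,0,0))):
        q=d["T"][:3,:3].T@(np.array(p)-d["T"][:3,3]);q=K@q/q[2];print(n,q[:2]);cv2.circle(im,(int(q[0]),int(q[1])),2,c,-1)
    cv2.imwrite(f"pics/{n}2.png",im)
a=cv2.imread("pics/scene2.png");b=cv2.imread("pics/top2.png")
cv2.imwrite("pics/cmp.png",np.hstack([cv2.resize(a[90:290,150:350],(400,400)),cv2.resize(b[150:350,290:490],(400,400))]))
```

```text
[ 0.44127022 -0.25818274  0.25578201] [-179.95402416    0.18721767  -30.20895202] [-4.38952127e+01 -2.23470300e+00  9.71082769e+01  3.75070279e-04
  8.53192060e+01  7.63137832e+01]
(308, 238) [ 0.454 -0.257  0.279] 0.177
(336, 238) [ 0.446 -0.27   0.278] 0.178
(304, 260) [ 0.455 -0.257  0.305] 0.152
(340, 260) [ 0.446 -0.271  0.305] 0.152
(322, 172) [ 0.444 -0.26   0.072] 0.377
(350, 150) [ 0.444 -0.3    0.036] 0.406
(280, 145) [ 0.491 -0.222  0.003] 0.437
(280, 205) [ 0.42  -0.177  0.003] 0.461
(240, 30) [ 0.633 -0.254  0.003] 0.398
(320, 350) [ 0.463 -0.271  0.378] 0.078
scene [224.64928734 190.76355594]
scene [225.98121129 196.35556542]
scene [235.85860049 239.83737194]
top [420.33139065 222.27226381]
top [418.56467095 222.88724522]
top [405.9939181  227.36474676]
```

View pics/cmp.png

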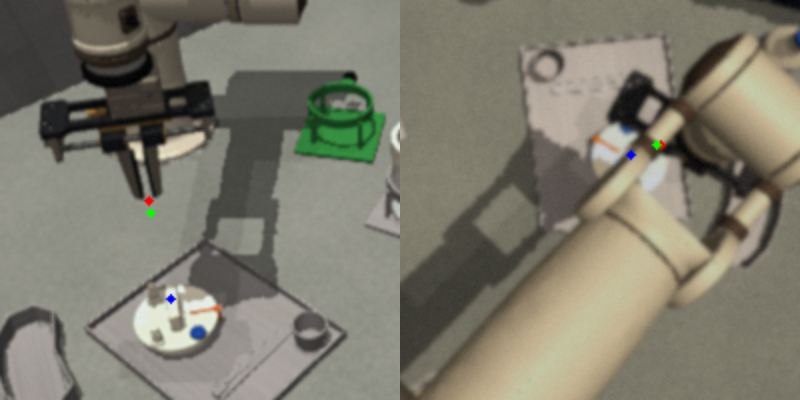

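The comparison shows the real fingertips at scene-crop pixel (148,195). That is well above the projected nominal tip (green, 151,212), so the fingertips are about 35–40 mm higher than stated and the jaws closed above the bar. I'll measure the offset.

Run:
```python
from h import *
d=dict(np.load("w2.npz"));W=world(d)
f=(d["z_map"]>.1)&(d["z_map"]<.25)&(np.hypot(W[...,0]-.442,W[...,1]+.2589)<.04)
print("wrist tip z",f.sum(),np.sort(W[f][:,2])[[0,5,20,60,150]], "tcp .2578")
d=dict(np.load("scene2.npz"));W=world(d)
f=(np.hypot(W[...,0]-.442,W[...,1]+.2589)<.035)&(W[...,2]>.12)
z=np.sort(W[f][:,2]);print("scene tip z",f.sum(),z[[0,3,8,20,50]])
m=f&(W[...,2]<.29);print(W[m].mean(0),W[m].min(0),W[m].max(0))
togo(.4415,-.2595,.09,-30.2)
```

```text
wrist tip z 5809 [0.27104722 0.27209304 0.27287156 0.27474752 0.27770205] tcp .2578
scene tip z 2340 [0.26985795 0.27155871 0.27332433 0.2770247  0.28581128]
[ 0.44775534 -0.2624506   0.28030056] [ 0.43044493 -0.27678471  0.26985795] [ 0.46023731 -0.24578144  0.28987812]
t 4.75 pos [ 0.4414 -0.2583  0.2561] rpy [-1.7996e+02  1.6000e-01 -3.0210e+01] F [0.16 0.35 0.29] M [ 0.075 -0.002  0.043] w 0.01 ff 0.0 q6 76.3
shift [0.0012 0.0011 0.1661] turn [-0.0007  0.0028 -0.0001]
```

The real tip sits 14 to 15 mm above the reported TCP z, which makes the gripper about 33.5 mm shorter than stated. The grasp therefore needs a reported z of about 0.025.

Request:
drive_tool --pt "0 0 0.03 0 0 0 0.06" --pt "0 0 0.07 0 0 0 0.06" --pt "0 0 0.11 0 0 0 0.06" --pt "0 0 0.15 0 0 0 0.06" --pt "0 0 0.18 0 0 0 0.06"

```text
time_s: 5.25
position: [0.4404, -0.2573, 0.0742]
ee_rot: [-179.9, 0.2, -30.2]
wrist_force: [0.7, -0.2, 0.6]
width: 0.0478
finger_force: 0.0
```

Request:
drive_tool --pt "0 0 0.015 0 0 0 0.06" --pt "0 0 0.028 0 0 0 0.06" --pt "0 0 0.04 0 0 0 0.06" --pt "0 0 0.047 0 0 0 0.06" --pt "0 0 0.052 0 0 0 0.06"

```text
time_s: 5.75
position: [0.4421, -0.2589, 0.0254]
ee_rot: [180.0, -0.0, -30.2]
wrist_force: [-1.1, -0.7, 0.4]
width: 0.0601
finger_force: 0.0
```

Request:
drive_tool --pt "0 0 0 0 0 0 0.0" --pt "0 0 0 0 0 0 0.0" --pt "0 0 0 0 0 0 0.0" --pt "0 0 0 0 0 0 0.0" --pt "0 0 0 0 0 0 0.0" --force 40

```text
time_s: 6.25
position: [0.4422, -0.259, 0.0261]
ee_rot: [180.0, -0.0, -30.2]
wrist_force: [0.5, -0.7, 0.1]
width: 0.0218
finger_force: 0.0
```

Request:
drive_tool --pt "0 0 0 0 0 0 0.0" --pt "0 0 0 0 0 0 0.0" --pt "0 0 0 0 0 0 0.0"

```text
time_s: 6.55
position: [0.442, -0.2592, 0.026]
ee_rot: [180.0, -0.0, -30.2]
wrist_force: [-2.2, -1.2, 2.0]
width: 0.0158
finger_force: 40.0
```

Gripped: width is 15.8 mm at 40 N. Now I'll lift.

Request:
drive_tool --pt "0 0 -0.01 0 0 0 0.0" --pt "0 0 -0.03 0 0 0 0.0" --pt "0 0 -0.07 0 0 0 0.0" --pt "0 0 -0.11 0 0 0 0.0" --pt "0 0 -0.15 0 0 0 0.0"

```text
time_s: 7.05
position: [0.4414, -0.2579, 0.1769]
ee_rot: [-180.0, 0.1, -30.2]
wrist_force: [0.5, -0.2, -2.5]
width: 0.0156
finger_force: 40.0
```

Request:
drive_tool --pt "0 0 -0.03 0 0 0 0.0" --pt "0 0 -0.045 0 0 0 0.0" --pt "0 0 -0.05 0 0 0 0.0" --pt "0 0 -0.05 0 0 0 0.0" --pt "0 0 -0.05 0 0 0 0.0"

```text
time_s: 7.55
position: [0.4411, -0.2579, 0.2234]
ee_rot: [-179.9, 0.2, -30.2]
wrist_force: [0.8, 0.5, -4.0]
width: 0.0159
finger_force: 40.0
```

Run:
```python
from h import *
togo(.513,.185,.22,7)
d=grab("wrist");save(d,"pics/w3.png");np.savez("w3.npz",**d)
W=world(d);hsv=cv2.cvtColor(d["color"],cv2.COLOR_RGB2HSV);s=state()["position"]
zf=s[2]+.009 # flange top nominal height
f=(abs(W[...,2]-zf)<.008)&(hsv[...,1]<70)&(hsv[...,2]>110)&(np.hypot(W[...,0]-.442,W[...,1]+.259)<.08)
v,u=np.mgrid[:400,:640];print(f.sum(),W[f].mean(0),u[f].min(),u[f].max(),v[f].min(),v[f].max())
print(np.linalg.lstsq(np.c_[W[f][:,:2],np.ones(f.sum())],W[f][:,2],rcond=None)[0])
o=(u>180)&(u<330)&(hsv[...,0]<20)&(hsv[...,1]>150)&(np.hypot(W[...,0]-.442,W[...,1]+.259)<.08)&(abs(W[...,2]-zf)<.02)
print("orange",o.sum(),W[o].mean(0),W[o].max(0),W[o].min(0))
```

```text
t 7.55 pos [ 0.4411 -0.2579  0.2234] rpy [-179.94    0.22  -30.21] F [ 0.84  0.51 -4.04] M [0.085 0.013 0.047] w 0.0159 ff 39.999080300331116 q6 76.3
shift [-0.1607 -0.419   0.0045] turn [-0.0023  0.0034 -0.6494]
15554 [ 0.45505667 -0.26865128  0.23320937] 221 423 143 327
[-0.0003392   0.00098598  0.23362861]
orange 749 [ 0.46508329 -0.21570145  0.23371084] [ 0.47753762 -0.19967313  0.25146733] [ 0.45157418 -0.24387219  0.22019809]
```

View pics/w3.png

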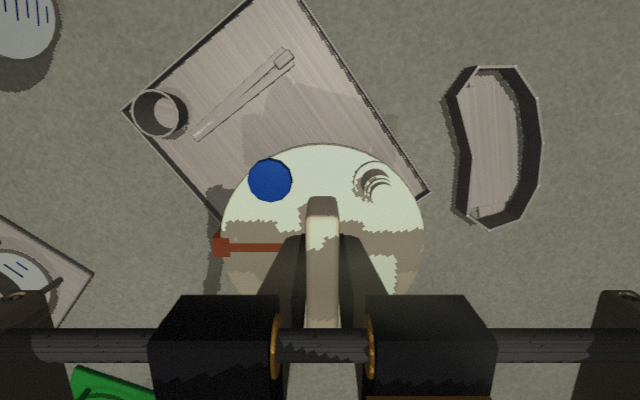

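The lid is held level: its flange spans columns 221–423 and the key is at (225,245). I'll carry it to beside the jar and look at the rim from close by.

Request:
drive_tool --pt "-0.006 -0.02 0 0 0 -0.04 0.0" --pt "-0.016 -0.05 0 0 0 -0.09 0.0" --pt "-0.026 -0.083 0 0 0 -0.14 0.0" --pt "-0.036 -0.117 0 0 0 -0.19 0.0" --pt "-0.047 -0.151 0 0 0 -0.25 0.0"

```text
time_s: 8.1
position: [0.4767, -0.103, 0.2241]
ee_rot: [-180.0, 0.2, -15.8]
wrist_force: [1.1, 0.9, -3.9]
width: 0.0157
finger_force: 40.0
```

```bash
python3 -c "
from h import *
togo(.513,.05,.223,-2)"
```

```text
t 8.1 pos [ 0.4767 -0.103   0.2241] rpy [-1.7996e+02  1.6000e-01 -1.5780e+01] F [ 1.11  0.93 -3.94] M [ 0.011  0.004 -0.021] w 0.0157 ff 39.99841332435608 q6 79.3
shift [-0.0067 -0.1571  0.0012] turn [-0.001   0.0026 -0.2406]
```

Request:
drive_tool --pt "-0.002 -0.035 0 0 0 -0.06 0.0" --pt "-0.004 -0.07 0 0 0 -0.12 0.0" --pt "-0.005 -0.105 0 0 0 -0.18 0.0" --pt "-0.006 -0.135 0 0 0 -0.22 0.0" --pt "-0.007 -0.157 0 0 0 -0.24 0.0"

```text
time_s: 8.6
position: [0.5128, 0.0503, 0.2239]
ee_rot: [-180.0, 0.2, -2.0]
wrist_force: [-0.4, 0.3, -3.0]
width: 0.0159
finger_force: 40.0
```

Request:
drive_tool --pt "0 0 0 0 0 0 0.0" --pt "0 0 0 0 0 0 0.0" --pt "0 0 0 0 0 0 0.0" --pt "0 0 0 0 0 0 0.0" --pt "0 0 0 0 0 0 0.0"

```text
time_s: 9.1
position: [0.5135, 0.0475, 0.2256]
ee_rot: [180.0, 0.0, -2.2]
wrist_force: [-0.1, 0.1, -3.3]
width: 0.0158
finger_force: 40.0
```

```bash
cat > j.py <<'E'
from h import *
togo(.513,.1855,.21,-2)
d=grab("wrist");save(d,"pics/w4.png");np.savez("w4.npz",**d);W=world(d)
near=np.hypot(W[...,0]-.513,W[...,1]-.1855)
m=(abs(W[...,2]-.16)<.006)&(near<.066)&(near>.042)
p=W[m];print(m.sum(),np.median(p[:,2]))
x=p[:,:2]
from scipy.optimize import least_squares
o=[np.median(x[:,0]),np.median(x[:,1])]
# centre: midpoint of outer and inner edge radii per bearing
c=np.array([.513,.1855])
for _ in range(20):
    e=x-c;a=np.degrees(np.arctan2(e[:,1],e[:,0]));r=np.hypot(*e.T)
    b=[(k,np.percentile(r[(a//10)==k],[3,97]),((a//10)==k).sum()) for k in range(-18,18) if((a//10)==k).sum()>25]
    A=np.array([[np.cos(np.radians(k*10+5)),np.sin(np.radians(k*10+5)),1] for k,_,_ in b]);y=[q.mean() for _,q,_ in b]
    s=np.linalg.lstsq(A,y,rcond=None)[0];c=c+s[:2]
print("centre",c,"meanR",s[2],len(b));print([(k*10,(q*1000).round(1).tolist(),n) for k,q,n in b])
e=x-c;a=np.degrees(np.arctan2(e[:,1],e[:,0]))
print("coverage 70-160",[(k,int(((a>=k)&(a<k+3)).sum())) for k in range(64,163,3)])
E
python3 j.py
```

```text
t 9.1 pos [0.5135 0.0475 0.2256] rpy [ 1.7999e+02  1.0000e-02 -2.2100e+00] F [-0.11  0.09 -3.32] M [ 0.025 -0.038 -0.036] w 0.0158 ff 39.99915540218353 q6 84.1
shift [-0.0058 -0.1379  0.0156] turn [ 0.0001  0.0001 -0.0036]
4984 0.16057040076120546
centre [0.51457073 0.18731283] meanR 0.05266454618973225 35
[(-180, [48.6, 56.9], np.int64(130)), (-170, [48.7, 57.0], np.int64(116)), (-160, [48.6, 56.8], np.int64(115)), (-150, [48.6, 56.8], np.int64(106)), (-140, [48.7, 56.7], np.int64(104)), (-130, [48.9, 56.5], np.int64(87)), (-120, [48.7, 54.1], np.int64(70)), (-110, [48.6, 56.8], np.int64(115)), (-100, [48.6, 57.0], np.int64(140)), (-90, [48.7, 57.0], np.int64(149)), (-80, [48.8, 57.1], np.int64(157)), (-70, [48.6, 57.1], np.int64(163)), (-60, [48.6, 56.9], np.int64(168)), (-50, [48.4, 56.9], np.int64(171)), (-40, [48.5, 56.9], np.int64(169)), (-30, [48.6, 56.9], np.int64(166)), (-20, [48.6, 56.8], np.int64(160)), (-10, [48.5, 56.8], np.int64(152)), (0, [48.5, 56.7], np.int64(144)), (10, [48.5, 56.6], np.int64(138)), (20, [48.5, 56.8], np.int64(141)), (30, [48.3, 56.6], np.int64(155)), (40, [48.4, 56.9], np.int64(167)), (50, [48.3, 56.9], np.int64(164)), (60, [48.0, 57.0], np.int64(168)), (70, [48.4, 57.0], np.int64(176)), (80, [48.3, 57.1], np.int64(177)), (90, [48.3, 57.1], np.int64(125)), (110, [48.4, 56.8], np.int64(88)), (120, [48.3, 57.4], np.int64(168)), (130, [48.4, 57.1], np.int64(161)), (140, [48.4, 57.0], np.int64(150)), (150, [48.3, 56.9], np.int64(148)), (160, [48.2, 57.2], np.int64(141)), (170, [48.6, 56.7], np.int64(135))]
coverage 70-160 [(64, 53), (67, 50), (70, 51), (73, 55), (76, 53), (79, 50), (82, 54), (85, 56), (88, 53), (91, 50), (94, 53), (97, 3), (100, 0), (103, 0), (106, 0), (109, 0), (112, 3), (115, 52), (118, 49), (121, 54), (124, 49), (127, 49), (130, 47), (133, 50), (136, 49), (139, 46), (142, 47), (145, 44), (148, 43), (151, 44), (154, 43), (157, 46), (160, 45)]
```

View pics/w4.png

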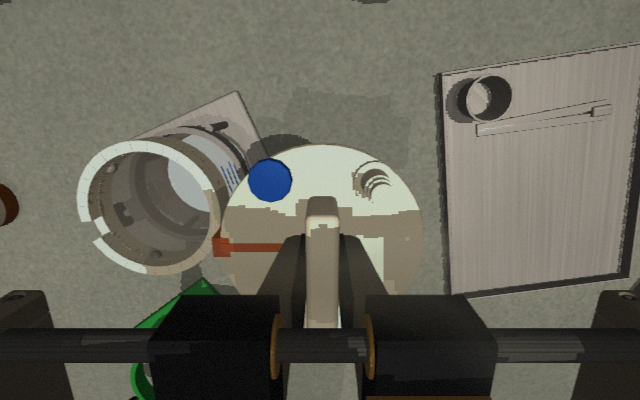

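The close view shows the rim clearly, with the notch at about (95,240). The rim radii are 48.5 and 57 mm and z is 0.1605, all as they should be. The centre is (0.5146, 0.1873), and the notch spans bearings 97° to 115°, centred at 106°. I'll land the key at about 92°, then turn it toward 106°.

Request:
drive_tool --pt "-0.001 -0.03 0 0 0 -0.02 0.0" --pt "-0.002 -0.065 0 0 0 -0.04 0.0" --pt "-0.003 -0.1 0 0 0 -0.06 0.0" --pt "-0.004 -0.128 0 0 0 -0.073 0.0" --pt "-0.0043 -0.1397 0 0 0 -0.073 0.0"

```text
time_s: 9.65
position: [0.5142, 0.1899, 0.2257]
ee_rot: [-180.0, 0.0, 2.2]
wrist_force: [0.8, -0.9, -2.8]
width: 0.0159
finger_force: 40.0
```

Request:
drive_tool --pt "0 0 0.005 0 0 0 0.0" --pt "0 0 0.01 0 0 0 0.0" --pt "0 0 0.015 0 0 0 0.0" --pt "0 0 0.018 0 0 0 0.0" --pt "0 0 0.018 0 0 0 0.0"

```text
time_s: 10.15
position: [0.5141, 0.1872, 0.2069]
ee_rot: [180.0, 0.1, 2.0]
wrist_force: [0.6, 0.0, -3.5]
width: 0.0157
finger_force: 40.0
```

```bash
python3 -c "
from h import *
togo(.5146,.1873,.171,2)"
```

```text
t 10.15 pos [0.5141 0.1872 0.2069] rpy [1.7998e+02 8.0000e-02 1.9800e+00] F [ 0.55  0.01 -3.46] M [0.034 0.027 0.062] w 0.0157 ff 39.99912142753601 q6 95.4
shift [ 0.0005 -0.0001  0.0359] turn [ 0.0003  0.0014 -0.0003]
```

Request:
drive_tool --pt "0.0005 0 0.006 0 0 0 0.0" --pt "0.0005 0 0.012 0 0 0 0.0" --pt "0.0005 0 0.018 0 0 0 0.0" --pt "0.0005 0 0.023 0 0 0 0.0" --pt "0.0005 0 0.028 0 0 0 0.0"

```text
time_s: 10.65
position: [0.5148, 0.1881, 0.1791]
ee_rot: [180.0, 0.0, 2.1]
wrist_force: [-0.4, 0.6, -2.5]
width: 0.016
finger_force: 40.0
```

Request:
drive_tool --pt "0 0 0.001 0 0 0 0.0" --pt "0 0 0.003 0 0 0 0.0" --pt "0 0 0.005 0 0 0 0.0" --pt "0 0 0.006 0 0 0 0.0" --pt "0 0 0.006 0 0 0 0.0"

```text
time_s: 11.15
position: [0.5149, 0.188, 0.1736]
ee_rot: [180.0, 0.0, 2.0]
wrist_force: [-0.6, -0.1, -3.1]
width: 0.0157
finger_force: 40.0
```

Request:
drive_tool --pt "0 0 0.001 0 0 0 0.0" --pt "0 0 0.002 0 0 0 0.0" --pt "0 0 0.003 0 0 0 0.0" --pt "0 0 0.003 0 0 0 0.0"

```text
time_s: 11.55
position: [0.5151, 0.188, 0.171]
ee_rot: [-180.0, -0.0, 2.1]
wrist_force: [0.3, -0.4, -1.9]
width: 0.0155
finger_force: 40.0
```

Request:
drive_tool --pt "0 0 0.0005 0 0 0 0.0" --pt "0 0 0.001 0 0 0 0.0" --pt "0 0 0.001 0 0 0 0.0" --pt "0 0 0.001 0 0 0 0.0"

```text
time_s: 11.95
position: [0.5153, 0.188, 0.1708]
ee_rot: [180.0, -0.1, 2.1]
wrist_force: [-2.8, -2.2, 6.1]
width: 0.0159
finger_force: 40.0
```

The key is on the rim, with force going from -3 to +6 N. Now I'll turn toward the notch.

Request:
drive_tool --pt "0 0 0 0 0 -0.03 0.0" --pt "0 0 0 0 0 -0.06 0.0" --pt "0 0 0 0 0 -0.09 0.0" --pt "0 0 0 0 0 -0.12 0.0" --pt "0 0 0 0 0 -0.15 0.0"

```text
time_s: 12.45
position: [0.5163, 0.1883, 0.1707]
ee_rot: [-180.0, -0.2, 10.8]
wrist_force: [2.7, -0.3, 4.0]
width: 0.0158
finger_force: 40.0
```

Request:
drive_tool --pt "0 0 0 0 0 -0.02 0.0" --pt "0 0 0 0 0 -0.04 0.0" --pt "0 0 0 0 0 -0.06 0.0" --pt "0 0 0 0 0 -0.08 0.0" --pt "0 0 0 0 0 -0.09 0.0"

```text
time_s: 12.95
position: [0.5133, 0.1878, 0.1681]
ee_rot: [-180.0, 0.2, 15.9]
wrist_force: [1.0, -0.0, -0.1]
width: 0.0157
finger_force: 40.0
```

The force fell away and z dropped at yaw 16°, so the key is in the notch. Now lower it and press.

Request:
drive_tool --pt "0 0 0.001 0 0 0 0.0" --pt "0 0 0.002 0 0 0 0.0" --pt "0 0 0.003 0 0 0 0.0" --pt "0 0 0.003 0 0 0 0.0"

```text
time_s: 13.35
position: [0.5148, 0.1876, 0.1665]
ee_rot: [180.0, 0.0, 15.8]
wrist_force: [0.6, -1.8, -1.0]
width: 0.0157
finger_force: 40.0
```

Request:
drive_tool --pt "0 0 0.001 0 0 0 0.0" --pt "0 0 0.002 0 0 0 0.0" --pt "0 0 0.003 0 0 0 0.0" --pt "0 0 0.003 0 0 0 0.0"

```text
time_s: 13.75
position: [0.5151, 0.1879, 0.1634]
ee_rot: [180.0, -0.0, 15.8]
wrist_force: [2.1, -1.3, -1.2]
width: 0.0153
finger_force: 40.0
```

Request:
drive_tool --pt "0 0 0.001 0 0 0 0.0" --pt "0 0 0.002 0 0 0 0.0" --pt "0 0 0.002 0 0 0 0.0"

```text
time_s: 14.05
position: [0.5145, 0.1876, 0.1603]
ee_rot: [180.0, 0.1, 15.8]
wrist_force: [2.2, -2.4, -7.6]
width: 0.0161
finger_force: 40.0
```

Request:
drive_tool --pt "0 0 0.001 0 0 0 0.0" --pt "0 0 0.002 0 0 0 0.0" --pt "0 0 0.002 0 0 0 0.0"

```text
time_s: 14.35
position: [0.5147, 0.188, 0.1593]
ee_rot: [-180.0, 0.0, 15.8]
wrist_force: [1.6, -2.7, -5.0]
width: 0.0158
finger_force: 40.0
```

The force snapped to -7.6 N as it clicked through. I'll press on until it meets the hard stop.

Request:
drive_tool --pt "0 0 0.001 0 0 0 0.0" --pt "0 0 0.002 0 0 0 0.0" --pt "0 0 0.002 0 0 0 0.0"

```text
time_s: 14.65
position: [0.5148, 0.188, 0.159]
ee_rot: [180.0, 0.0, 15.8]
wrist_force: [-3.5, -4.4, 4.6]
width: 0.0159
finger_force: 40.0
```

Request:
drive_tool --pt "0 0 0.001 0 0 0 0.0" --pt "0 0 0.001 0 0 0 0.0" --pt "0 0 0.001 0 0 0 0.0"

```text
time_s: 14.95
position: [0.5148, 0.188, 0.159]
ee_rot: [180.0, 0.0, 15.8]
wrist_force: [-5.0, -5.1, 9.3]
width: 0.0163
finger_force: 40.0
```

Request:
drive_tool --pt "0 0 -0.002 0 0 0 0.0" --pt "0 0 -0.002 0 0 0 0.0" --pt "0 0 -0.002 0 0 0 0.03" --pt "0 0 -0.002 0 0 0 0.05" --pt "0 0 -0.002 0 0 0 0.05"

```text
time_s: 15.45
position: [0.5151, 0.1886, 0.1589]
ee_rot: [-180.0, -0.0, 15.8]
wrist_force: [0.3, 0.0, -0.8]
width: 0.0377
finger_force: 0.0
```

Request:
drive_tool --pt "0 0 0 0 0 0 0.05" --pt "0 0 0 0 0 0 0.05" --pt "0 0 0 0 0 0 0.05" --pt "0 0 0 0 0 0 0.05"

```text
time_s: 15.85
position: [0.515, 0.1881, 0.1587]
ee_rot: [-180.0, -0.0, 15.8]
wrist_force: [0.7, -0.2, -0.7]
width: 0.0504
finger_force: 0.0
```

Hard stop reached at z = 0.159, as predicted, and the lid is released. Now I'll retreat and check.

Request:
drive_tool --pt "0 0 -0.015 0 0 0 0.05" --pt "0 0 -0.035 0 0 0 0.05" --pt "0 0 -0.06 0 0 0 0.05" --pt "0 0 -0.08 0 0 0 0.05" --pt "0 0 -0.1 0 0 0 0.05"

```text
time_s: 16.35
position: [0.5153, 0.1881, 0.2612]
ee_rot: [180.0, -0.1, 15.8]
wrist_force: [-0.9, -0.2, -0.0]
width: 0.0499
finger_force: 0.0
```

Request:
drive_tool --pt "0 0 0 0 0 0 0.05" --pt "0 0 0 0 0 0 0.05" --pt "0 0 0 0 0 0 0.05" --pt "0 0 0 0 0 0 0.05"

```text
time_s: 16.75
position: [0.5142, 0.1879, 0.2573]
ee_rot: [-180.0, 0.1, 15.8]
wrist_force: [0.3, 0.0, -0.6]
width: 0.0498
finger_force: 0.0
```

Run:
```python
from h import *
d=grab("wrist");save(d,"pics/w5.png");W=world(d)
r=np.hypot(W[...,0]-.5146,W[...,1]-.1873);m=(r<.056)&(W[...,2]>.14)&(W[...,2]<.178)
print(m.sum(),np.percentile(W[m][:,2],[5,50,95]));c=np.linalg.lstsq(np.c_[W[m][:,:2]-[.5146,.1873],np.ones(m.sum())],W[m][:,2],rcond=None)[0];print(c)
togo(.5,.18,.26,15)
```

```text
10213 [0.16760272 0.16875289 0.17465506]
[0.01357162 0.01075707 0.16912864]
t 16.8 pos [0.5143 0.188  0.2575] rpy [-1.7998e+02  1.2000e-01  1.5800e+01] F [-0.45  0.01 -0.45] M [ 0.061 -0.022 -0.023] w 0.0499 ff 0.0 q6 81.6
shift [-0.0159  0.0038 -0.0025] turn [-0.0003  0.0022  0.014 ]
```

View pics/w5.png

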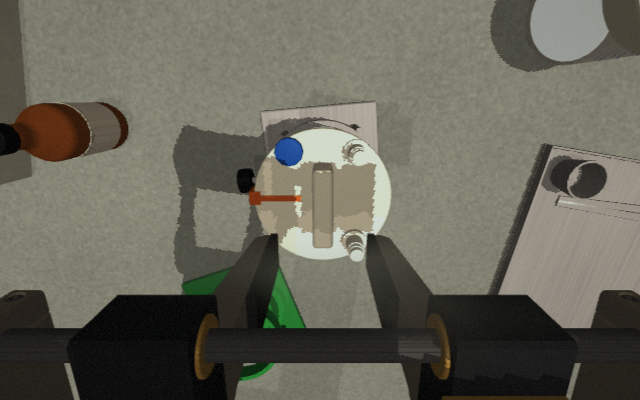

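The lid sits level on the jar at (323,195), with its key at (255,198). The flange top is at z = 0.1687, which matches the expected 0.168 for fully home. The gripper is clear, so I'll hand the job in.

```bash
python3 -c "
from rig import job_done
print(job_done())"
```

```text
the job is handed in; nothing more can be done
None
```

The lid is on the stand jar with its key in the notch, clicked fully home and released; I handed the job in at about 17 s, after one missed first grasp (the fingertips sit about 33 mm higher than stated).

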